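# Turn the ring stands round for the customer

## Task

Move the four ring stands from the steel tray onto the clear acrylic riser in reverse order, so that the customer across the counter sees the row as you see it now: the stand at the left end of the tray goes to the riser's right-end seat, the second from the left to the second seat from the right, and so on (left and right as seen from the robot). Set each one upright in the middle of its white seat, let go of it and leave it standing still; do not topple a stand or shift the rose-gold dish.

Things in the scene. Friction and masses are not known exactly. Their poses are not given: they have to be found in the camera images.
- cone: Loose ring stand, one of the row of four, on a black pad of the steel tray at the start. A white resin ring cone: round foot 36 mm across and 8 mm high, round stem 24 mm across from 8 to 36 mm height, then a cone that narrows to an 8 mm tip at 62 mm. Origin: centre of its underside; z up. It stands roughly square to its pad. 50 to 170 g.
- bar: Loose ring stand, one of the row of four, on a black pad of the steel tray at the start. A silver-tone steel sizing bar standing upright: square foot 36 x 36 x 8 mm, square shaft 22 x 22 mm up to 58 mm height with four thin dark lines round it, sides along its x and y axes. Origin: centre of its underside; z up. It stands roughly square to its pad. 50 to 170 g.
- block: Loose ring stand, one of the row of four, on a black pad of the steel tray at the start. A white resin ring block: 34 x 34 mm and 42 mm high, sides along its x and y axes, with an 8 mm deep, 8 mm wide slot across its top along its x axis. Origin: centre of its underside; z up. It stands roughly square to its pad. 50 to 170 g.
- tbar: Loose ring stand, one of the row of four, on a black pad of the steel tray at the start. A rose-gold plated T-stand: round foot 36 mm across and 8 mm high, round post 18 mm across up to 50 mm height, and a round cross-bar on top, 10 mm thick and 46 mm long along its y axis, centred at height 53 mm (top 58 mm). Origin: centre of its underside; z up. It stands roughly square to its pad. 50 to 170 g.
- pad_cone: Fixed black rubber pad, 46 x 46 x 3 mm, under the cone at the start (all pads look alike). Origin: centre of its underside; pad top 13 mm above the table. Its y axis runs along the row to the robot's left, x across it, away from the robot. The four pads lie in a row 62 mm apart on a flat rimless steel tray, 62 x 250 x 10 mm; the order of the stands differs every time.
- pad_bar: Fixed black rubber pad, 46 x 46 x 3 mm, under the bar at the start (all pads look alike). Origin: centre of its underside; pad top 13 mm above the table. Its y axis runs along the row to the robot's left, x across it, away from the robot. The four pads lie in a row 62 mm apart on a flat rimless steel tray, 62 x 250 x 10 mm; the order of the stands differs every time.
- pad_block: Fixed black rubber pad, 46 x 46 x 3 mm, under the block at the start (all pads look alike). Origin: centre of its underside; pad top 13 mm above the table. Its y axis runs along the row to the robot's left, x across it, away from the robot. The four pads lie in a row 62 mm apart on a flat rimless steel tray, 62 x 250 x 10 mm; the order of the stands differs every time.
- pad_tbar: Fixed black rubber pad, 46 x 46 x 3 mm, under the tbar at the start (all pads look alike). Origin: centre of its underside; pad top 13 mm above the table. Its y axis runs along the row to the robot's left, x across it, away from the robot. The four pads lie in a row 62 mm apart on a flat rimless steel tray, 62 x 250 x 10 mm; the order of the stands differs every time.
- riser: Fixed clear acrylic riser, flat and rimless, 66 mm (x) by 256 mm (y), top 30 mm above the table. Origin: on the table under its centre; y runs along it to the robot's left, x across it, away from the robot. On top are four flush white discs, the seats, 46 mm across with grey edges, centred at x = 0 and y = -93, -31, +31, +93 mm. It may be the nearer or farther of the two racks.
- dish: Rose-gold plated ring dish, loose, 68 mm across and 16 mm high, beside the left end of the steel tray. Origin: centre of its underside. Not part of the job.

How it is judged:
At the end, for the whole second after the job is handed in: Each of the four stands is on the riser (underside within 4 mm of the riser's top), within 12 mm of a seat's centre along and across the riser, upright within 0.1 rad and at rest, and their order along the riser is the reverse of their order on the tray at the start ((y of cone in the frame of riser between -0.105 and -0.081 m or y of cone in the frame of riser between -0.043 and -0.019 m or y of cone in the frame of riser between 0.019 and 0.043 m or y of cone in the frame of riser between 0.081 and 0.105 m) and x of cone in the frame of riser between -0.012 and 0.012 m and z of cone in the frame of riser between 0.026 and 0.034 m and angle between each of cone, bar, block, tbar's own z axis and vertical below 0.1 rad and linear speed of each of cone, bar, block, tbar below 0.02 m/s and angular speed of each of cone, bar, block, tbar below 0.2 rad/s and (y of bar in the frame of riser between -0.105 and -0.081 m or y of bar in the frame of riser between -0.043 and -0.019 m or y of bar in the frame of riser between 0.019 and 0.043 m or y of bar in the frame of riser between 0.081 and 0.105 m) and x of bar in the frame of riser between -0.012 and 0.012 m and z of bar in the frame of riser between 0.026 and 0.034 m and (y of block in the frame of riser between -0.105 and -0.081 m or y of block in the frame of riser between -0.043 and -0.019 m or y of block in the frame of riser between 0.019 and 0.043 m or y of block in the frame of riser between 0.081 and 0.105 m) and x of block in the frame of riser between -0.012 and 0.012 m and z of block in the frame of riser between 0.026 and 0.034 m and (y of tbar in the frame of riser between -0.105 and -0.081 m or y of tbar in the frame of riser between -0.043 and -0.019 m or y of tbar in the frame of riser between 0.019 and 0.043 m or y of tbar in the frame of riser between 0.081 and 0.105 m) and x of tbar in the frame of riser between -0.012 and 0.012 m and z of tbar in the frame of riser between 0.026 and 0.034 m and ((y of pad_cone in the frame of pad_bar above 0 m and ((y of bar in the frame of riser above -0.062 m and y of cone in the frame of riser below -0.062 m) or (y of bar in the frame of riser above 0 m and y of cone in the frame of riser below 0 m) or (y of bar in the frame of riser above 0.062 m and y of cone in the frame of riser below 0.062 m))) or (not (y of pad_cone in the frame of pad_bar above 0 m) and ((y of cone in the frame of riser above -0.062 m and y of bar in the frame of riser below -0.062 m) or (y of cone in the frame of riser above 0 m and y of bar in the frame of riser below 0 m) or (y of cone in the frame of riser above 0.062 m and y of bar in the frame of riser below 0.062 m)))) and ((y of pad_cone in the frame of pad_block above 0 m and ((y of block in the frame of riser above -0.062 m and y of cone in the frame of riser below -0.062 m) or (y of block in the frame of riser above 0 m and y of cone in the frame of riser below 0 m) or (y of block in the frame of riser above 0.062 m and y of cone in the frame of riser below 0.062 m))) or (not (y of pad_cone in the frame of pad_block above 0 m) and ((y of cone in the frame of riser above -0.062 m and y of block in the frame of riser below -0.062 m) or (y of cone in the frame of riser above 0 m and y of block in the frame of riser below 0 m) or (y of cone in the frame of riser above 0.062 m and y of block in the frame of riser below 0.062 m)))) and ((y of pad_cone in the frame of pad_tbar above 0 m and ((y of tbar in the frame of riser above -0.062 m and y of cone in the frame of riser below -0.062 m) or (y of tbar in the frame of riser above 0 m and y of cone in the frame of riser below 0 m) or (y of tbar in the frame of riser above 0.062 m and y of cone in the frame of riser below 0.062 m))) or (not (y of pad_cone in the frame of pad_tbar above 0 m) and ((y of cone in the frame of riser above -0.062 m and y of tbar in the frame of riser below -0.062 m) or (y of cone in the frame of riser above 0 m and y of tbar in the frame of riser below 0 m) or (y of cone in the frame of riser above 0.062 m and y of tbar in the frame of riser below 0.062 m)))) and ((y of pad_bar in the frame of pad_block above 0 m and ((y of block in the frame of riser above -0.062 m and y of bar in the frame of riser below -0.062 m) or (y of block in the frame of riser above 0 m and y of bar in the frame of riser below 0 m) or (y of block in the frame of riser above 0.062 m and y of bar in the frame of riser below 0.062 m))) or (not (y of pad_bar in the frame of pad_block above 0 m) and ((y of bar in the frame of riser above -0.062 m and y of block in the frame of riser below -0.062 m) or (y of bar in the frame of riser above 0 m and y of block in the frame of riser below 0 m) or (y of bar in the frame of riser above 0.062 m and y of block in the frame of riser below 0.062 m)))) and ((y of pad_bar in the frame of pad_tbar above 0 m and ((y of tbar in the frame of riser above -0.062 m and y of bar in the frame of riser below -0.062 m) or (y of tbar in the frame of riser above 0 m and y of bar in the frame of riser below 0 m) or (y of tbar in the frame of riser above 0.062 m and y of bar in the frame of riser below 0.062 m))) or (not (y of pad_bar in the frame of pad_tbar above 0 m) and ((y of bar in the frame of riser above -0.062 m and y of tbar in the frame of riser below -0.062 m) or (y of bar in the frame of riser above 0 m and y of tbar in the frame of riser below 0 m) or (y of bar in the frame of riser above 0.062 m and y of tbar in the frame of riser below 0.062 m)))) and ((y of pad_block in the frame of pad_tbar above 0 m and ((y of tbar in the frame of riser above -0.062 m and y of block in the frame of riser below -0.062 m) or (y of tbar in the frame of riser above 0 m and y of block in the frame of riser below 0 m) or (y of tbar in the frame of riser above 0.062 m and y of block in the frame of riser below 0.062 m))) or (not (y of pad_block in the frame of pad_tbar above 0 m) and ((y of block in the frame of riser above -0.062 m and y of tbar in the frame of riser below -0.062 m) or (y of block in the frame of riser above 0 m and y of tbar in the frame of riser below 0 m) or (y of block in the frame of riser above 0.062 m and y of tbar in the frame of riser below 0.062 m))))); the robot touches nothing.
It fails at once if the cone stand was toppled (angle between cone's own z axis and vertical above 0.7 rad).
It fails at once if the bar stand was toppled (angle between bar's own z axis and vertical above 0.7 rad).
It fails at once if the block stand was toppled (angle between block's own z axis and vertical above 0.7 rad).
It fails at once if the tbar stand was toppled (angle between tbar's own z axis and vertical above 0.7 rad).
It fails at once if the rose-gold dish was shifted by more than 25 mm (distance of dish from where it was at the start of the episode above 0.025 m).
It also fails if it takes over 83 s, if anything falls off the work surface, if the arm or the gripper's body presses on something with over 40 N, if the wrist force passes 120 N, or if a joint passes its speed limit or range.

## Robot

A 7-joint arm with a two-finger parallel gripper is mounted at the origin on the work surface. World frame = base frame: x ahead of the robot, y to its left, z up, the work surface at z = 0. Lengths are in m, angles in rad, forces in N, time in s.
With the tool pointing down it reaches from about 0.425 to 0.8 m from the base axis. Payload 8.3 kg.
Tool frame: the origin (TCP) lies at the very end of the fingers, on their centre line; the grasp point (between the pads) lies 19 mm behind it; z points along the fingers, y is the line along which they close (so a half turn about z gives the same grasp; the last joint's range is limited). The gripper opens to 85 mm and grips with 20 to 120 N. Pads are 22 mm wide; open, the fingers measure 114 mm over their backs; the gripper's body (76 mm by 85 mm) begins 54 mm behind the grasp point. The pads swing forward as they close: fully open they stand 13 mm farther back than shut.
Start: joints at [-1.374, 0.383, 0.016, 1.37, -0.006, 1.388, -0.046], TCP at [0.161, 0.604, 0.231] pointing down, gripper open.
Joint ranges: [-2.95, 2.95], [-0.25, 2.06], [-1.52, 1.56], [0.18, 2.33], [-1.44, 4.58], [0.02, 2.06], [-3.01, 3.01]. Speed limits (rad/s): [2.39, 2.39, 3.01, 3.01, 3.14, 3.14, 3.14].

## Interface

Orientations are given as a unit quaternion [w, x, y, z].
In Python, from rig import r, read_camera, finder gives the robot as it stands.
- The arm moves only by the tool carry_out, never from a script. Its argument "increments" is a list of rows, each a list of 3 entries, a list of its own where there are three numbers: the shift along the tool's x, y, z normalised to -1 to 1, where 1 is 0.03 m, then the turn, a rotation vector about the tool's x, y, z normalised to -1 to 1, where 1 is 5 degrees, then the opening, from 0 (shut) to 1 (fully open). In form: [[[x, y, z], [wx, wy, wz], gripper], ...]. A call has 1 to 8 rows; each row shifts and turns the commanded pose from where the row before left it, along the tool's axes as they then stand; what a row does not reach is not made up. A row lasts 1/12 s, in which the tool goes at most 41.7 mm and 7.16 degrees, less where a joint would pass 70% of its speed; a pose out of reach is approached as far as the arm can. A call with a number of a shift or a turn outside -1 to 1 is refused whole. A call with a gripper value outside its range is refused whole. The fingers move at their own pace and stop on an object; "squeeze" is the grip in N (left out, the last holds). Time passes only in rows, so rows that do not move let the fingers close. It gives the time, the measured TCP pose, the force, the opening and the grip force at its end, in the units of the state.
- r.state(): the state, without advancing time (a new reading comes with each control period).
- read_camera(name): name is "side" or "top" or "wrist"; returns a dict with "pixels" (480x640x3 uint8, red, green, blue), "fx", "fy", "cx", "cy" (pixels), "pose" (4x4, takes a point from camera to world coordinates). Camera axes: x right, y down, z forward; pixel columns grow to the right and rows downward; lengths in m; the calibration is good to about 2 mm. A picture is of the moment at which its call begins. There is no depth.
- r.sign_off(): hands the job in; it is judged then, once.
Trained networks look in a picture, given as the dict that the camera call returned (one of the last four; its "shot" number tells which), for a name from the list of things; names that differ only in an ending like _2 or _b are one class to them, and where a whole thing is asked for, a point or a joint stands for the part that bears it (a point fixed in the world has none). Each returns a list of dicts, best first, with "confidence" (0 to 1); they miss things now and then, are a little off and sometimes report something else, mostly with a low value. They report only what shows in the picture. A call takes as long as a camera call.
- finder.boxes_of(picture, target): "rect" ([centre column, centre row, width, height] in pixels, round what is visible of it).
- finder.regions_of(picture, target): "region" (480x640 bool, what is visible of it) and "rect" ([centre column, centre row, width, height] in pixels, round what is visible of it).
- finder.landmark_of(picture, target): "at" ([column, row] in pixels: a listed point, or the origin of a listed thing).
The state is a dict: "time_s": time; "q": joint angles; "dq": joint speeds; "effort": joint torques, N m; "ee_pos": TCP position; "eef_rot": TCP orientation; "contact_force": force on the tool from outside, world axes, zero at the start; "torque": the same for the moment, N m; "finger_gap": opening from 0.0 (shut) to 1.0 (fully open); "grip_force": force on a finger pad.
Only numpy, scipy, OpenCV 4.12 (cv2) and the standard library are available. Lean on these libraries where they do the work, as an engineer would, in place of code of your own. Each camera call takes 0.05 s, during which the arm holds its last target. There are 200 camera calls.

## Working session

There is one attempt and no reset: what is moved stays moved. The work goes in short steps, Python scripts to look and compute and a tool call to move; the robot and the scene stay as the last step left them, time stands still between calls to the robot, and variables do not carry over. Pictures are saved under pics/ and viewed, at most 14 in all, crops included, and the job is handed in when it is done.

Besides the shell and the picture viewer there is one more tool, called after "Request:" by a JSON object that holds its "op" and its "data", one argument or row to a line. carry_out: Moves the arm, as the interface text tells. Scaled input: -1 to 1 covers 0.03 m each way for a shift and 5 degrees each way for a turn. Its arguments: {"type":"object","properties":{"increments":{"type":"array","items":{"type":"array"}},"squeeze":{"type":"number"}},"required":["increments"]}

```bash
mkdir -p pics; ls
python3 - <<'E'
from rig import r, read_camera, finder
import cv2,numpy as np
s=r.state(); print({k:np.round(v,3).tolist() for k,v in s.items()})
for n in ("top","side"):
    p=read_camera(n); cv2.imwrite(f"pics/{n}0.png",p["pixels"][:,:,::-1]); print(n,p["fx"],p["cx"],p["cy"],np.round(p["pose"],4).tolist())
E
```

```text
pics
{'time_s': 0.0, 'q': [-1.374, 0.384, 0.016, 1.371, -0.006, 1.388, -0.046], 'dq': [-0.0, -0.001, 0.001, 0.001, 0.001, -0.0, 0.001], 'effort': [0.001, -62.758, 0.845, -37.182, 0.017, 0.014, -0.0], 'ee_pos': [0.16, 0.604, 0.23], 'eef_rot': [-0.0, 0.129, 0.992, -0.001], 'contact_force': [-0.732, 0.541, -1.357], 'torque': [-0.022, -0.034, 0.006], 'grip_force': 0.0, 'finger_gap': 1.001}
top 529.9556621786083 315.5975638618664 239.34846380701802 [[-0.0127, -0.9855, 0.1691, 0.4337], [-0.9999, 0.014, 0.0066, 0.0299], [-0.0089, -0.169, -0.9856, 0.7163], [0.0, 0.0, 0.0, 1.0]]
side 454.5130525278008 321.2668958004875 236.13357980716793 [[0.7862, -0.3275, 0.524, 0.1947], [-0.618, -0.4219, 0.6634, -0.4021], [0.0038, -0.8454, -0.5341, 0.4102], [0.0, 0.0, 0.0, 1.0]]
```

View pics/top0.png

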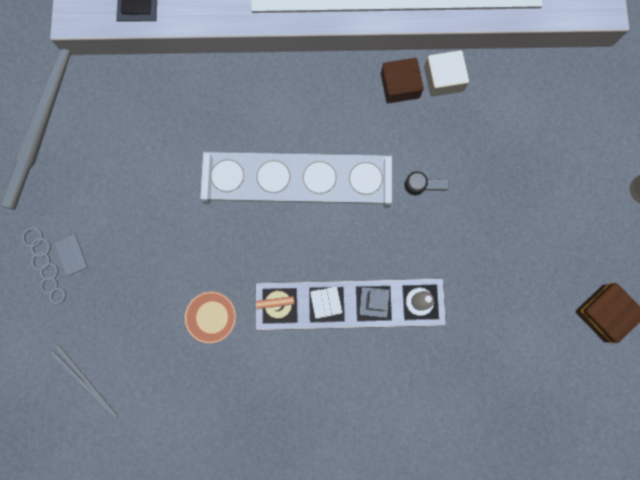

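View pics/side0.png

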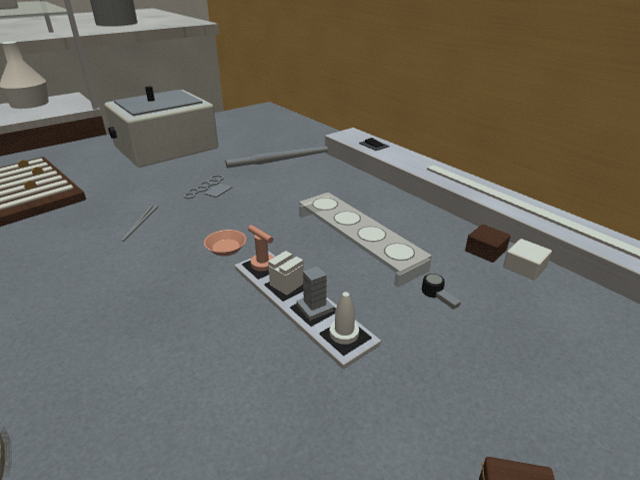

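The top view shows the tray near (350,304): from the left, tbar (278,303), block (326,303), bar (374,302) and cone (420,301). The riser is the farther rack, with seats at row ~177 and columns 228, 273, 319 and 366. The dish is at (210,317). The side view shows the same order.

```bash
cat > h.py <<'E'
from rig import r, read_camera, finder
import cv2,numpy as np
def w(p,uv,z):
    d=np.array([(uv[0]-p["cx"])/p["fx"],(uv[1]-p["cy"])/p["fy"],1]); P=np.array(p["pose"]); d=P[:3,:3]@d; o=P[:3,3]
    return (o+d*(z-o[2])/d[2])[:2]
def px(p,X):
    P=np.array(p["pose"]); c=P[:3,:3].T@(np.array(X)-P[:3,3]); return np.array([c[0]/c[2]*p["fx"]+p["cx"],c[1]/c[2]*p["fy"]+p["cy"]])
def st():
    s=r.state(); R=s["eef_rot"]; return s
E
python3 - <<'E'
from h import *
tops={}
for n in ("top","side"):
    p=read_camera(n)
    for o,z in (("cone",.013),("bar",.013),("block",.013),("tbar",.013),("pad_cone",.010),("riser",0),("dish",0)):
        l=finder.landmark_of(p,o)
        print(n,o,[(round(d["confidence"],2),np.round(w(p,d["at"],z),4).tolist()) for d in l[:4]])
    if n=="top":
        g=cv2.cvtColor(p["pixels"],cv2.COLOR_RGB2GRAY)
        for i,c in enumerate(((228,176),(273,177),(319,178),(366,179))):
            m=(g[150:205]>0).astype(np.uint8)
            sub=g[c[1]-28:c[1]+28,c[0]-28:c[0]+28]
            cc=cv2.HoughCircles(cv2.resize(sub,None,fx=4,fy=4,interpolation=cv2.INTER_CUBIC),cv2.HOUGH_GRADIENT,2,400,param1=80,param2=15,minRadius=58,maxRadius=76)
            if cc is not None:
                u=cc[0,0]; q=((u[0]+.5)/4-.5+c[0]-28,(u[1]+.5)/4-.5+c[1]-28); print("seat",q,u[2]/4,np.round(w(p,q,.03),4))
        for o in ("block","bar","tbar"):
            m=finder.regions_of(p,o)[0]["region"].astype(np.uint8)
            print(o,cv2.minAreaRect(cv2.findNonZero(m)))
        pad=(g<40).astype(np.uint8); 
        print([np.round(w(p,px_,.013),4).tolist() for px_ in ((278,306),(326,304),(374,303),(421,302))])
        crop=cv2.resize(p["pixels"][265:345,245:455],None,fx=3.8,fy=3.8,interpolation=cv2.INTER_CUBIC); cv2.imwrite("pics/crop1.png",crop[:,:,::-1])
E
```

```text
top cone [(0.87, [0.4677, -0.098])]
top bar [(0.74, [0.468, -0.0379])]
top block [(0.62, [0.4711, 0.0201]), (0.51, [0.464, 0.0899])]
top tbar [(0.91, [0.467, 0.086])]
top pad_cone [(0.92, [0.4708, -0.1027])]
top riser [(0.79, [0.6332, 0.0661])]
top dish [(0.63, [0.4585, 0.176])]
seat (np.float32(226.875), np.float32(175.375)) 15.3 [0.6404 0.1526]
seat (np.float32(272.875), np.float32(175.375)) 15.85 [0.6394 0.0907]
seat (np.float32(318.875), np.float32(177.375)) 15.3 [0.6357 0.029 ]
seat (np.float32(365.375), np.float32(177.875)) 15.1 [ 0.6341 -0.0333]
block ((325.6963195800781, 302.6124572753906), (29.60143280029297, 26.994653701782227), 79.99201965332031)
bar ((373.54949951171875, 302.00494384765625), (28.159555435180664, 27.562530517578125), 5.710592269897461)
tbar ((274.84619140625, 302.7691955566406), (33.489376068115234, 27.039569854736328), 29.744882583618164)
[[0.4659, 0.0853], [0.4677, 0.022], [0.4682, -0.0413], [0.4687, -0.1032]]
side cone [(0.86, [0.4718, -0.1038])]
side bar [(0.63, [0.4697, -0.0423])]
side block [(0.84, [0.4716, 0.0233])]
side tbar [(0.7, [0.4674, 0.0805])]
side pad_cone [(0.76, [0.4686, -0.0998])]
side riser [(0.7, [0.6318, 0.0571])]
side dish [(0.73, [0.4561, 0.1739]), (0.28, [0.4762, -0.0947])]
```

View pics/crop1.png

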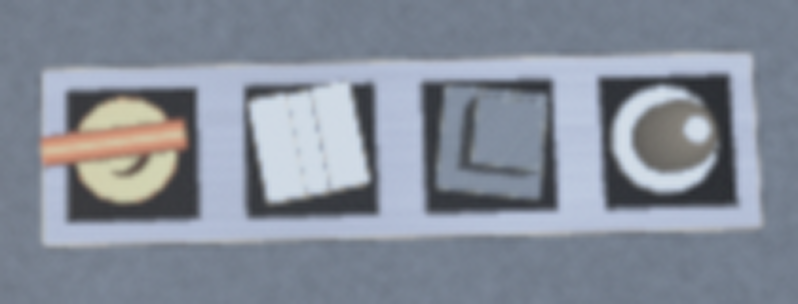

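The crop shows the tbar foot at (125,150) with its cross-bar tilted up to the right (~7°). The block top is centred at (309,142), turned ~9° ccw with its slot running across the row. The bar foot is at (494,142), turned ~4.5° cw, and the cone foot is at (663,138).

```bash
cat >> h.py <<'E'
from scipy.spatial.transform import Rotation as Ro
def go(x,y,z,th):
    "remaining shift in tool axes (units of 0.03 m) after turning first; turn about tool z in units of 5 deg"
    s=r.state(); q=s["eef_rot"]; R=Ro.from_quat([q[1],q[2],q[3],q[0]]).as_matrix()
    cur=np.degrees(np.arctan2(R[1,1],R[0,1])); t=np.radians(th)
    T=np.array([[-np.sin(t),np.cos(t),0],[np.cos(t),np.sin(t),0],[0,0,-1]]).T
    print("t",round(s["time_s"],2),"pos",np.round(s["ee_pos"],4),"yaw",round(cur,2),"tilt",np.round(R[:2,2],4),"gap",round(s["finger_gap"],3),"grip",round(s["grip_force"],1))
    print("  turn",round((cur-th)/5,2),"shift",np.round(T.T@(np.array([x,y,z])-s["ee_pos"])/.03,2),"q",np.round(s["q"],2))
E
python3 - <<'E'
from h import *
p=read_camera("top")
for n,c,z in (("tbar",(125,150),.021),("block",(309,142),.055),("bar",(494,142),.021),("cone",(663,138),.021)):
    print(n,np.round(w(p,(c[0]/3.8+245,c[1]/3.8+265),z),4))
g=cv2.cvtColor(p["pixels"],cv2.COLOR_RGB2GRAY)
b=cv2.resize(g[145:210,195:400],None,fx=4,fy=4,interpolation=cv2.INTER_CUBIC)
for th in (208,212,216,220):
    n,l,s,c=cv2.connectedComponentsWithStats((b>th).astype(np.uint8))
    print(th,[(np.round(w(p,(c[i][0]/4+195-.4,c[i][1]/4+145-.4),.03),4).tolist(),int(s[i,4])) for i in range(1,n) if 8000<s[i,4]<16000])
l=finder.landmark_of
go(.467,.086,.2,7)
E
```

```text
tbar [0.4675 0.0848]
block [0.4677 0.022 ]
bar [ 0.4686 -0.0418]
cone [ 0.4692 -0.0998]
208 [([0.6407, 0.1528], 10586), ([0.6385, 0.0907], 10713), ([0.6363, 0.0286], 10830), ([0.6342, -0.0334], 10860)]
212 [([0.6408, 0.1528], 10137), ([0.6385, 0.0906], 10286), ([0.6363, 0.0286], 10434), ([0.6341, -0.0334], 10460)]
216 [([0.6365, 0.0284], 9193), ([0.6343, -0.0335], 9693)]
220 []
t 1.1 pos [0.1605 0.604  0.2313] yaw 75.12 tilt [-0.0001 -0.    ] gap 1.003 grip 0.0
  turn 13.62 shift [-18.38   8.04   1.04] q [-1.37  0.38  0.02  1.37 -0.01  1.39 -0.05]
```

Request:
{"op": "carry_out", "data": {
  "increments": [
    [[0, 0, 0], [0, 0, 1], 1],
    [[0, 0, 0], [0, 0, 1], 1],
    [[0, 0, 0], [0, 0, 1], 1],
    [[0, 0, 0], [0, 0, 1], 1],
    [[0, 0, 0], [0, 0, 1], 1],
    [[0, 0, 0], [0, 0, 1], 1],
    [[0, 0, 0], [0, 0, 1], 1]
  ]
}}

```text
time_s: 1.68
ee_pos: [0.1605, 0.604, 0.2313]
eef_rot: [-0.0, 0.424, 0.906, -0.0]
contact_force: [-0.3, 0.3, 0.5]
finger_gap: 1.001
grip_force: 0.0
```

Request:
{"op": "carry_out", "data": {
  "increments": [
    [[0, 0, 0], [0, 0, 1], 1],
    [[0, 0, 0], [0, 0, 1], 1],
    [[0, 0, 0], [0, 0, 1], 1],
    [[0, 0, 0], [0, 0, 1], 1],
    [[0, 0, 0], [0, 0, 1], 1],
    [[0, 0, 0], [0, 0, 1], 1],
    [[0, 0, 0], [0, 0, 0.6], 1],
    [[0, 0, 0], [0, 0, 0], 1]
  ]
}}

```text
time_s: 2.35
ee_pos: [0.1604, 0.604, 0.2313]
eef_rot: [0.0, 0.663, 0.749, -0.0]
contact_force: [-1.1, 0.2, 0.1]
finger_gap: 0.997
grip_force: 0.0
```

```bash
python3 -c "
from h import *
go(.467,.086,.2,7)"
```

```text
t 2.35 pos [0.1604 0.604  0.2313] yaw 6.98 tilt [-0.0001 -0.0001] gap 0.997 grip 0.0
  turn -0.0 shift [-18.38   8.04   1.04] q [-1.51  0.39  0.2   1.38 -0.08  1.39 -1.18]
```

Request:
{"op": "carry_out", "data": {
  "increments": [
    [[-0.92, 0.4, 0.05], [0, 0, 0], 1],
    [[-0.92, 0.4, 0.05], [0, 0, 0], 1],
    [[-0.92, 0.4, 0.05], [0, 0, 0], 1],
    [[-0.92, 0.4, 0.05], [0, 0, 0], 1],
    [[-0.92, 0.4, 0.05], [0, 0, 0], 1],
    [[-0.92, 0.4, 0.05], [0, 0, 0], 1],
    [[-0.92, 0.4, 0.05], [0, 0, 0], 1]
  ]
}}

```text
time_s: 2.93
ee_pos: [0.2684, 0.4214, 0.2209]
eef_rot: [-0.0, 0.661, 0.75, 0.0]
contact_force: [0.8, 0.5, 0.3]
finger_gap: 1.0
grip_force: 0.0
```

Request:
{"op": "carry_out", "data": {
  "increments": [
    [[-0.92, 0.4, 0.05], [0, 0, 0], 1],
    [[-0.92, 0.4, 0.05], [0, 0, 0], 1],
    [[-0.92, 0.4, 0.05], [0, 0, 0], 1],
    [[-0.92, 0.4, 0.05], [0, 0, 0], 1],
    [[-0.92, 0.4, 0.05], [0, 0, 0], 1],
    [[-0.92, 0.4, 0.05], [0, 0, 0], 1],
    [[-0.92, 0.4, 0.05], [0, 0, 0], 1]
  ]
}}

```text
time_s: 3.52
ee_pos: [0.3757, 0.2401, 0.2105]
eef_rot: [-0.0, 0.661, 0.75, 0.0]
contact_force: [-0.5, -0.2, 0.4]
finger_gap: 1.001
grip_force: 0.0
```

Request:
{"op": "carry_out", "data": {
  "increments": [
    [[-0.92, 0.4, 0.05], [0, 0, 0], 1],
    [[-0.92, 0.4, 0.05], [0, 0, 0], 1],
    [[-0.92, 0.4, 0.05], [0, 0, 0], 1],
    [[-0.92, 0.4, 0.05], [0, 0, 0], 1],
    [[-0.92, 0.4, 0.05], [0, 0, 0], 1],
    [[-0.92, 0.4, 0.05], [0, 0, 0], 1],
    [[0, 0, 0], [0, 0, 0], 1],
    [[0, 0, 0], [0, 0, 0], 1]
  ]
}}

```text
time_s: 4.18
ee_pos: [0.4676, 0.0842, 0.2014]
eef_rot: [0.0, 0.663, 0.749, -0.0]
contact_force: [-0.0, 0.1, 0.3]
finger_gap: 1.0
grip_force: 0.0
```

```bash
python3 -c "
from h import *
go(.4675,.0845,.1,7)
p=read_camera('wrist'); im=p['pixels'].copy()
for o in ('tbar','block','bar','cone'):
    print(o,[(round(d['confidence'],2),np.round(w(p,d['at'],.013),4).tolist()) for d in finder.landmark_of(p,o)[:2]])
cv2.imwrite('pics/w1.png',im[:,:,::-1]); print(np.round(p['pose'],3))
"
```

```text
t 4.18 pos [0.4676 0.0842 0.2014] yaw 6.98 tilt [ 0.0003 -0.0004] gap 1.0 grip 0.0
  turn -0.0 shift [ 0.01 -0.    3.38] q [-0.9   0.07  0.69  1.84 -0.05  1.25 -0.07]
tbar [(0.68, [0.4655, 0.0858]), (0.64, [0.4671, -0.0427])]
block [(0.68, [0.47, 0.0261])]
bar [(0.58, [0.4682, -0.0423]), (0.49, [0.4686, -0.0985])]
cone [(0.72, [0.4674, -0.0998])]
[[ 0.993  0.115  0.037  0.458]
 [ 0.121 -0.948 -0.295  0.159]
 [ 0.001  0.298 -0.955  0.344]
 [ 0.     0.     0.     1.   ]]
```

View pics/w1.png

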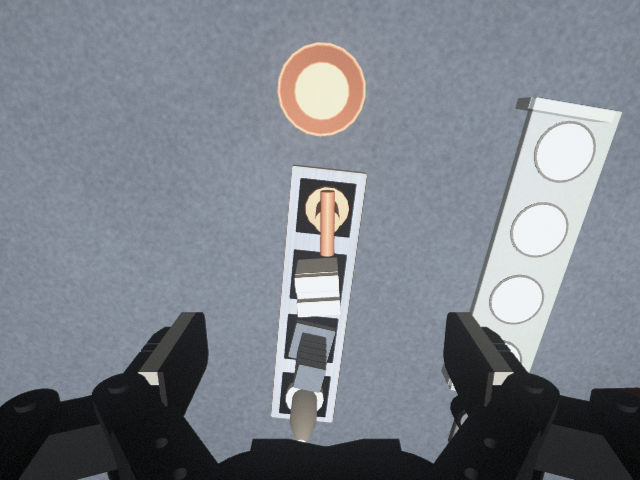

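The wrist view shows the tool centred over the row, with the tbar foot at (327,210), the fingers straddling the tray and the dish clear at (322,90). I'm going down to grasp the tbar.

Request:
{"op": "carry_out", "data": {
  "increments": [
    [[0, 0, 0.9], [0, 0, 0], 1],
    [[0, 0, 0.9], [0, 0, 0], 1],
    [[0, 0, 0.9], [0, 0, 0], 1],
    [[0, 0, 0.9], [0, 0, 0], 1],
    [[0, 0, 0.9], [0, 0, 0], 1],
    [[0, 0, 0.7], [0, 0, 0], 1],
    [[0, 0, 0.4], [0, 0, 0], 1],
    [[0, 0, 0.3], [0, 0, 0], 1]
  ],
  "squeeze": 30
}}

```text
time_s: 5.1
ee_pos: [0.4658, 0.0867, 0.0227]
eef_rot: [-0.001, 0.661, 0.75, -0.001]
contact_force: [-0.1, 0.1, 0.3]
finger_gap: 0.998
grip_force: 0.0
```

Request:
{"op": "carry_out", "data": {
  "increments": [
    [[0, 0, 0], [0, 0, 0], 0.5],
    [[0, 0, 0], [0, 0, 0], 0.4],
    [[0, 0, 0], [0, 0, 0], 0.3],
    [[0, 0, 0], [0, 0, 0], 0.2],
    [[0, 0, 0], [0, 0, 0], 0],
    [[0, 0, 0], [0, 0, 0], 0],
    [[0, 0, 0], [0, 0, 0], 0],
    [[0, 0, 0], [0, 0, 0], 0]
  ]
}}

```text
time_s: 5.77
ee_pos: [0.4676, 0.0863, 0.0251]
eef_rot: [0.0, 0.662, 0.75, 0.001]
contact_force: [-2.4, 0.8, 6.5]
finger_gap: 0.201
grip_force: 29.1
```

```bash
python3 -c "
from h import *
go(.4675,.0845,.12,7)
p=read_camera('side'); cv2.imwrite('pics/s1.png',cv2.resize(p['pixels'][150:380,180:440],None,fx=2.3,fy=2.3)[:,:,::-1])
"
```

```text
t 5.77 pos [0.4676 0.0863 0.0251] yaw 7.12 tilt [0.0011 0.0009] gap 0.201 grip 29.1
  turn 0.02 shift [-0.06 -0.01 -3.16] q [-0.81  0.33  0.65  2.03 -0.26  0.86  0.11]
```

View pics/s1.png

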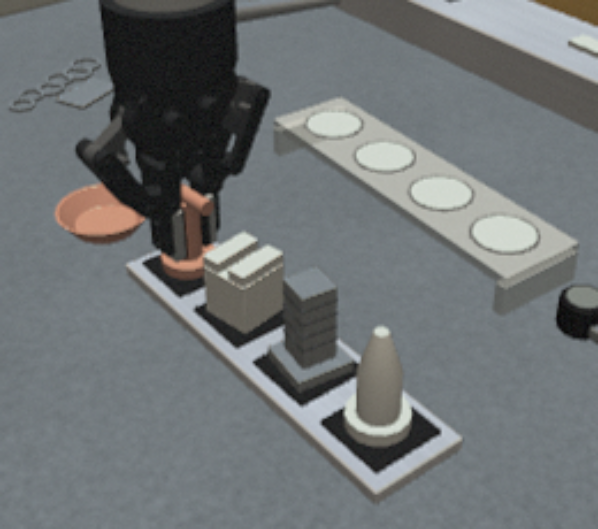

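The side crop shows the tbar between the pads at about (185,240), still upright on its pad, with the neighbours untouched. Lifting.

Request:
{"op": "carry_out", "data": {
  "increments": [
    [[0, 0, -0.3], [0, 0, 0], 0],
    [[0, 0, -0.6], [0, 0, 0], 0],
    [[0, 0, -0.8], [0, 0, 0], 0],
    [[0, 0, -0.8], [0, 0, 0], 0],
    [[0, 0, -0.7], [0, 0, 0], 0],
    [[0, 0, -0.2], [0, 0, 0], 0],
    [[0, 0, 0], [0, 0, 0], 0]
  ]
}}

```text
time_s: 6.4
ee_pos: [0.4682, 0.0864, 0.1282]
eef_rot: [0.001, 0.662, 0.75, 0.002]
contact_force: [0.3, -0.0, -1.8]
finger_gap: 0.204
grip_force: 29.4
```

```bash
python3 -c "
from h import *
go(.6342,-.0334,.12,7)
"
```

```text
t 6.4 pos [0.4682 0.0864 0.1282] yaw 7.12 tilt [0.0032 0.002 ] gap 0.204 grip 29.4
  turn 0.02 shift [-4.64  5.01  0.27] q [-0.88  0.16  0.7   1.94 -0.12  1.08 -0.01]
```

Request:
{"op": "carry_out", "data": {
  "increments": [
    [[-0.3, 0.3, 0], [0, 0, 0], 0],
    [[-0.6, 0.65, 0], [0, 0, 0], 0],
    [[-0.6, 0.65, 0], [0, 0, 0], 0],
    [[-0.6, 0.65, 0], [0, 0, 0], 0],
    [[-0.6, 0.65, 0], [0, 0, 0], 0],
    [[-0.6, 0.65, 0], [0, 0, 0], 0],
    [[-0.6, 0.65, 0], [0, 0, 0], 0],
    [[-0.6, 0.65, 0], [0, 0, 0], 0]
  ]
}}

```text
time_s: 7.07
ee_pos: [0.6282, -0.0306, 0.1241]
eef_rot: [-0.001, 0.662, 0.75, -0.001]
contact_force: [0.9, 0.2, -0.4]
finger_gap: 0.2
grip_force: 29.5
```

Request:
{"op": "carry_out", "data": {
  "increments": [
    [[-0.14, 0.16, 0], [0, 0, 0], 0],
    [[0, 0, 0], [0, 0, 0], 0],
    [[0, 0, 0.7], [0, 0, 0], 0],
    [[0, 0, 0.7], [0, 0, 0], 0],
    [[0, 0, 0.5], [0, 0, 0], 0],
    [[0, 0, 0.3], [0, 0, 0], 0],
    [[0, 0, 0], [0, 0, 0], 0],
    [[0, 0, 0], [0, 0, 0], 0]
  ]
}}

```text
time_s: 7.73
ee_pos: [0.6328, -0.0328, 0.06]
eef_rot: [-0.001, 0.662, 0.75, -0.0]
contact_force: [-0.1, 0.2, -0.2]
finger_gap: 0.199
grip_force: 29.6
```

```bash
python3 -c "
from h import *
go(.6342,-.0334,.0421,7)
p=read_camera('side'); cv2.imwrite('pics/s2.png',cv2.resize(p['pixels'][150:380,230:490],None,fx=2.3,fy=2.3)[:,:,::-1])
u=finder.landmark_of(p,'tbar'); z=r.state()['ee_pos'][2]-.0121
print([(d['confidence'],w(p,d['at'],z)) for d in u])
p=read_camera('top'); u=finder.landmark_of(p,'tbar'); print([(d['confidence'],w(p,d['at'],z)) for d in u])
"
```

```text
t 7.73 pos [ 0.6328 -0.0328  0.06  ] yaw 7.15 tilt [-0.0013  0.0002] gap 0.199 grip 29.6
  turn 0.03 shift [-0.03  0.04  0.6 ] q [-0.47  0.61  0.66  1.57 -0.41  1.1   0.42]
[(0.77, array([ 0.6266768 , -0.03963904]))]
[]
```

View pics/s2.png

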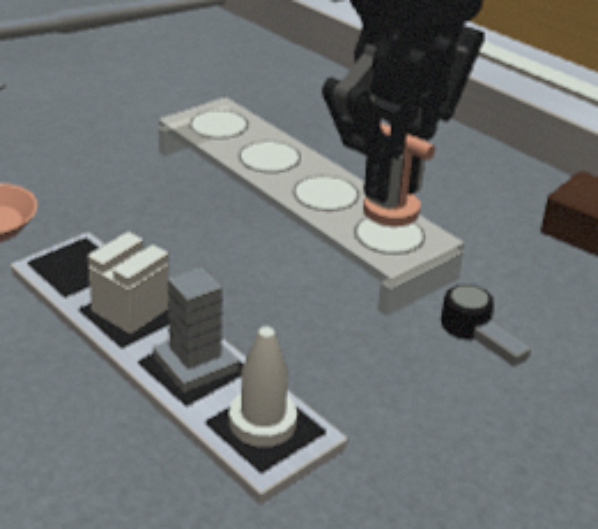

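The side crop shows the tbar upright, hovering over the right-end seat (foot at (392,207), seat at (390,235)).

Request:
{"op": "carry_out", "data": {
  "increments": [
    [[-0.02, 0.04, 0.3], [0, 0, 0], 0],
    [[0, 0, 0.2], [0, 0, 0], 0],
    [[0, 0, 0.08], [0, 0, 0], 0],
    [[0, 0, 0.04], [0, 0, 0], 0],
    [[0, 0, 0], [0, 0, 0], 0],
    [[0, 0, 0], [0, 0, 0], 0]
  ]
}}

```text
time_s: 8.43
ee_pos: [0.6344, -0.0339, 0.0422]
eef_rot: [-0.001, 0.662, 0.75, 0.0]
contact_force: [-4.9, 1.7, 9.0]
finger_gap: 0.201
grip_force: 30.4
```

```bash
python3 -c "
from h import *
go(.6342,-.0334,.0421,7); print(r.state()['contact_force'])
p=read_camera('side'); print([(d['confidence'],w(p,d['at'],.03)) for d in finder.landmark_of(p,'tbar')])
"
```

```text
t 8.43 pos [ 0.6344 -0.0339  0.0422] yaw 7.11 tilt [-0.0008  0.0007] gap 0.201 grip 30.4
  turn 0.02 shift [ 0.02 -0.    0.  ] q [-0.45  0.64  0.65  1.58 -0.42  1.07  0.44]
[-4.86813609  1.65394054  8.98572519]
[(0.65, array([0.44858113, 0.05509157])), (0.55, array([ 0.6312979 , -0.04101901]))]
```

Request:
{"op": "carry_out", "data": {
  "increments": [
    [[0, 0, 0], [0, 0, 0], 0.3],
    [[0, 0, 0], [0, 0, 0], 0.45],
    [[0, 0, 0], [0, 0, 0], 0.7],
    [[0, 0, 0], [0, 0, 0], 0.9],
    [[0, 0, 0], [0, 0, 0], 1],
    [[0, 0, 0], [0, 0, 0], 1],
    [[0, 0, -0.3], [0, 0, 0], 1],
    [[0, 0, -0.5], [0, 0, 0], 1]
  ]
}}

```text
time_s: 9.2
ee_pos: [0.6335, -0.0338, 0.0647]
eef_rot: [-0.001, 0.662, 0.75, -0.001]
contact_force: [0.3, 0.9, -0.1]
finger_gap: 1.003
grip_force: 0.0
```

Request:
{"op": "carry_out", "data": {
  "increments": [
    [[0, 0, -0.7], [0, 0, 0], 1],
    [[0, 0, -0.8], [0, 0, 0], 1],
    [[0, 0, -0.9], [0, 0, 0], 1],
    [[0, 0, -0.6], [0, 0, 0], 1],
    [[0, 0, 0], [0, 0, 0], 1],
    [[0, 0, 0], [0, 0, 0], 1]
  ]
}}

```text
time_s: 9.7
ee_pos: [0.6355, -0.0342, 0.1576]
eef_rot: [0.001, 0.662, 0.75, 0.001]
contact_force: [0.6, 0.1, -0.1]
finger_gap: 1.001
grip_force: 0.0
```

```bash
python3 -c "
from h import *
go(.468,.022,.14,9)
p=read_camera('wrist'); cv2.imwrite('pics/w2.png',p['pixels'][:,:,::-1])
print([(d['confidence'],w(p,d['at'],.03)) for d in finder.landmark_of(p,'tbar')])
print(px(p,(.6342,-.0334,.03)))
p=read_camera('side'); print([(d['confidence'],w(p,d['at'],.03)) for d in finder.landmark_of(p,'tbar')])
"
```

```text
t 9.7 pos [ 0.6355 -0.0342  0.1576] yaw 7.11 tilt [0.003  0.0002] gap 1.001 grip 0.0
  turn -0.38 shift [ 2.72 -5.22  0.59] q [-0.49  0.52  0.71  1.47 -0.35  1.27  0.38]
[(0.66, array([ 0.63577223, -0.03411745])), (0.33, array([ 0.47959245, -0.03721223]))]
[322.85440746 226.2301692 ]
[(0.91, array([ 0.63852758, -0.0386545 ]))]
```

View pics/w2.png

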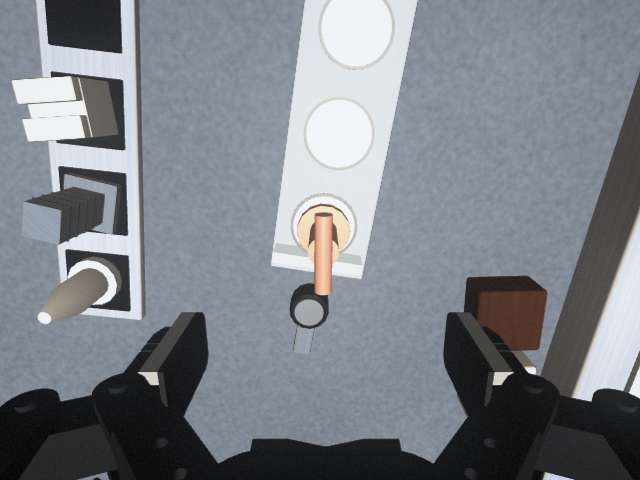

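The wrist view shows the tbar standing centred on its seat (foot (323,225), predicted seat centre (323,226)). Now the block.

Request:
{"op": "carry_out", "data": {
  "increments": [
    [[0, 0, 0], [0, 0, -0.38], 1],
    [[0.45, -0.87, 0], [0, 0, 0], 1],
    [[0.45, -0.87, 0], [0, 0, 0], 1],
    [[0.45, -0.87, 0], [0, 0, 0], 1],
    [[0.45, -0.87, 0], [0, 0, 0], 1],
    [[0.45, -0.87, 0], [0, 0, 0], 1],
    [[0.45, -0.87, 0], [0, 0, 0], 1],
    [[0, 0, 0], [0, 0, 0], 1]
  ]
}}

```text
time_s: 10.57
ee_pos: [0.4621, 0.0231, 0.1541]
eef_rot: [-0.003, 0.649, 0.761, -0.001]
contact_force: [1.0, 0.3, -0.9]
finger_gap: 1.003
grip_force: 0.0
```

Request:
{"op": "carry_out", "data": {
  "increments": [
    [[0, 0, 0.7], [0, 0, 0], 1],
    [[0, 0, 0], [0, 0, 0], 1],
    [[0, 0, 0], [0, 0, 0], 1]
  ]
}}

```text
time_s: 10.82
ee_pos: [0.4664, 0.0213, 0.1339]
eef_rot: [-0.001, 0.649, 0.76, -0.001]
contact_force: [0.4, -0.0, 0.8]
finger_gap: 0.999
grip_force: 0.0
```

```bash
python3 -c "
from h import *
go(.468,.022,.021,9)
p=read_camera('wrist'); cv2.imwrite('pics/w3.png',p['pixels'][:,:,::-1])
print([(d['confidence'],w(p,d['at'],.013)) for d in finder.landmark_of(p,'block')])
"
```

```text
t 10.82 pos [0.4664 0.0213 0.1339] yaw 9.01 tilt [-0.0028 -0.0012] gap 0.999 grip 0.0
  turn 0.0 shift [0.02 0.06 3.76] q [-0.8   0.14  0.75  1.95 -0.1   1.1   0.15]
[(0.74, array([0.46790652, 0.0265629 ])), (0.41, array([ 0.46821884, -0.09972174]))]
```

View pics/w3.png

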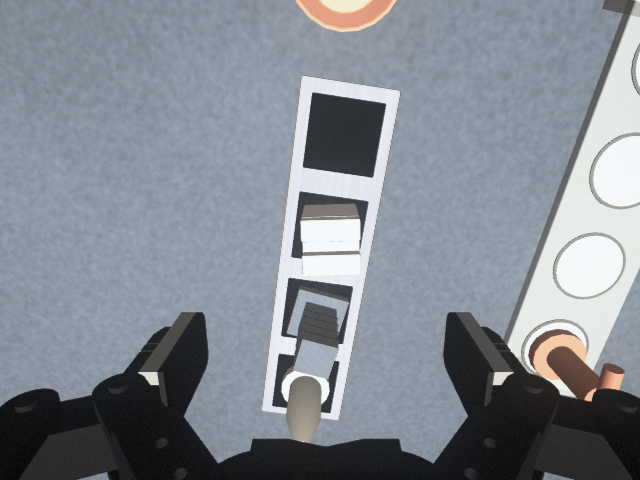

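The wrist view shows the block square to the tool, its top centred near (331,247). The bar and cone are untouched and the tbar is on its seat.

Request:
{"op": "carry_out", "data": {
  "increments": [
    [[0.07, 0.04, 0.7], [0, 0, 0], 1],
    [[0, 0, 0.8], [0, 0, 0], 1],
    [[0, 0, 0.8], [0, 0, 0], 1],
    [[0, 0, 0.7], [0, 0, 0], 1],
    [[0, 0, 0.5], [0, 0, 0], 1],
    [[0, 0, 0.25], [0, 0, 0], 1],
    [[0, 0, 0], [0, 0, 0], 1]
  ]
}}

```text
time_s: 11.5
ee_pos: [0.4677, 0.0233, 0.0212]
eef_rot: [-0.0, 0.649, 0.76, -0.001]
contact_force: [-0.6, -0.5, -0.7]
finger_gap: 1.003
grip_force: 0.0
```

Request:
{"op": "carry_out", "data": {
  "increments": [
    [[0, 0, 0], [0, 0, 0], 0.6],
    [[0, 0, 0], [0, 0, 0], 0.5],
    [[0, 0, 0], [0, 0, 0], 0.4],
    [[0, 0, 0], [0, 0, 0], 0.2],
    [[0, 0, 0], [0, 0, 0], 0],
    [[0, 0, 0], [0, 0, 0], 0],
    [[0, 0, 0], [0, 0, 0], 0]
  ]
}}

```text
time_s: 12.08
ee_pos: [0.4689, 0.024, 0.0231]
eef_rot: [0.0, 0.649, 0.761, 0.001]
contact_force: [-1.0, -0.0, 6.2]
finger_gap: 0.396
grip_force: 29.3
```

```bash
python3 -c "
from h import *
go(.468,.022,.125,9)"
```

```text
t 12.08 pos [0.4689 0.024  0.0231] yaw 9.02 tilt [0.0014 0.0008] gap 0.396 grip 29.3
  turn 0.0 shift [-0.06 -0.04 -3.4 ] q [-0.72  0.33  0.69  2.05 -0.28  0.85  0.29]
```

Request:
{"op": "carry_out", "data": {
  "increments": [
    [[0, 0, -0.3], [0, 0, 0], 0],
    [[0, 0, -0.6], [0, 0, 0], 0],
    [[0, 0, -0.8], [0, 0, 0], 0],
    [[0, 0, -0.8], [0, 0, 0], 0],
    [[0, 0, -0.7], [0, 0, 0], 0],
    [[0, 0, -0.3], [0, 0, 0], 0],
    [[0, 0, 0], [0, 0, 0], 0],
    [[0, 0, 0], [0, 0, 0], 0]
  ]
}}

```text
time_s: 12.75
ee_pos: [0.4681, 0.0241, 0.1271]
eef_rot: [-0.0, 0.649, 0.761, 0.0]
contact_force: [-0.6, -0.1, -0.7]
finger_gap: 0.393
grip_force: 30.0
```

```bash
python3 -c "
from h import *
go(.6363,.0286,.125,9)"
```

```text
t 12.75 pos [0.4681 0.0241 0.1271] yaw 9.04 tilt [0.0004 0.0008] gap 0.393 grip 30.0
  turn 0.01 shift [-0.73  5.56  0.07] q [-0.81  0.15  0.75  1.95 -0.12  1.08  0.16]
```

Request:
{"op": "carry_out", "data": {
  "increments": [
    [[-0.06, 0.36, 0], [0, 0, 0], 0],
    [[-0.11, 0.85, 0], [0, 0, 0], 0],
    [[-0.11, 0.85, 0], [0, 0, 0], 0],
    [[-0.11, 0.85, 0], [0, 0, 0], 0],
    [[-0.11, 0.85, 0], [0, 0, 0], 0],
    [[-0.11, 0.85, 0], [0, 0, 0], 0],
    [[-0.11, 0.85, 0], [0, 0, 0], 0],
    [[0, 0.1, 0], [0, 0, 0], 0]
  ]
}}

```text
time_s: 13.42
ee_pos: [0.6383, 0.0288, 0.124]
eef_rot: [-0.0, 0.649, 0.761, -0.001]
contact_force: [-1.2, 0.9, -0.9]
finger_gap: 0.399
grip_force: 30.1
```

Request:
{"op": "carry_out", "data": {
  "increments": [
    [[0, 0, 0.6], [0, 0, 0], 0],
    [[0, 0, 0.8], [0, 0, 0], 0],
    [[0, 0, 0.6], [0, 0, 0], 0],
    [[0, 0, 0.3], [0, 0, 0], 0],
    [[0, 0, 0], [0, 0, 0], 0],
    [[0, 0, 0], [0, 0, 0], 0]
  ]
}}

```text
time_s: 13.92
ee_pos: [0.6356, 0.0284, 0.0575]
eef_rot: [-0.001, 0.649, 0.76, -0.001]
contact_force: [-0.2, -0.6, -0.4]
finger_gap: 0.394
grip_force: 30.1
```

```bash
python3 -c "
from h import *
go(.6363,.0286,.0401,9)
p=read_camera('side'); u=finder.landmark_of(p,'block'); print([(d['confidence'],w(p,d['at'],r.state()['ee_pos'][2]-.0101)) for d in u])
"
```

```text
t 13.92 pos [0.6356 0.0284 0.0575] yaw 9.0 tilt [-0.0019 -0.0005] gap 0.394 grip 30.1
  turn 0.0 shift [0.   0.02 0.58] q [-0.56  0.62  0.66  1.57 -0.41  1.1   0.36]
[(0.95, array([0.62988232, 0.02221108]))]
```

Request:
{"op": "carry_out", "data": {
  "increments": [
    [[0, 0.02, 0.3], [0, 0, 0], 0],
    [[0, 0, 0.2], [0, 0, 0], 0],
    [[0, 0, 0.08], [0, 0, 0], 0],
    [[0, 0, 0.02], [0, 0, 0], 0],
    [[0, 0, 0], [0, 0, 0], 0],
    [[0, 0, 0], [0, 0, 0], 0]
  ]
}}

```text
time_s: 14.52
ee_pos: [0.6368, 0.0288, 0.0402]
eef_rot: [-0.0, 0.649, 0.761, 0.0]
contact_force: [-0.6, 0.5, 0.8]
finger_gap: 0.392
grip_force: 29.6
```

Request:
{"op": "carry_out", "data": {
  "increments": [
    [[0, 0, 0], [0, 0, 0], 0.45],
    [[0, 0, 0], [0, 0, 0], 0.6],
    [[0, 0, 0], [0, 0, 0], 0.8],
    [[0, 0, 0], [0, 0, 0], 1],
    [[0, 0, 0], [0, 0, 0], 1],
    [[0, 0, -0.3], [0, 0, 0], 1],
    [[0, 0, -0.5], [0, 0, 0], 1]
  ]
}}

```text
time_s: 15.1
ee_pos: [0.6357, 0.0287, 0.0632]
eef_rot: [-0.001, 0.649, 0.76, -0.001]
contact_force: [1.1, 1.6, -0.5]
finger_gap: 1.003
grip_force: 0.0
```

Request:
{"op": "carry_out", "data": {
  "increments": [
    [[0, 0, -0.7], [0, 0, 0], 1],
    [[0, 0, -0.8], [0, 0, 0], 1],
    [[0, 0, -0.9], [0, 0, 0], 1],
    [[0, 0, -0.6], [0, 0, 0], 1],
    [[0, 0, 0], [0, 0, 0], 1],
    [[0, 0, 0], [0, 0, 0], 1]
  ]
}}

```text
time_s: 15.6
ee_pos: [0.6378, 0.0285, 0.1561]
eef_rot: [0.001, 0.649, 0.76, 0.001]
contact_force: [0.4, 0.3, -1.3]
finger_gap: 1.003
grip_force: 0.0
```

```bash
python3 -c "
from h import *
go(.4685,-.0415,.135,-4.5)
p=read_camera('wrist'); cv2.imwrite('pics/w4.png',p['pixels'][:,:,::-1])
for o,z in (('block',.03),('tbar',.03),('bar',.013)): print(o,[(round(d['confidence'],2),w(p,d['at'],z)) for d in finder.landmark_of(p,o)])
print(px(p,(.6363,.0286,.072)))
"
```

```text
t 15.6 pos [0.6378 0.0285 0.1561] yaw 9.01 tilt [0.003  0.0005] gap 1.003 grip 0.0
  turn 2.7 shift [-2.77 -5.44  0.7 ] q [-0.59  0.53  0.71  1.47 -0.35  1.27  0.32]
block [(0.79, array([0.63626115, 0.02989334]))]
tbar [(0.6, array([0.47953743, 0.02911358]))]
bar [(0.78, array([ 0.46894051, -0.04277544])), (0.73, array([ 0.63420889, -0.04531783]))]
[322.34084531 247.06011985]
```

View pics/w4.png

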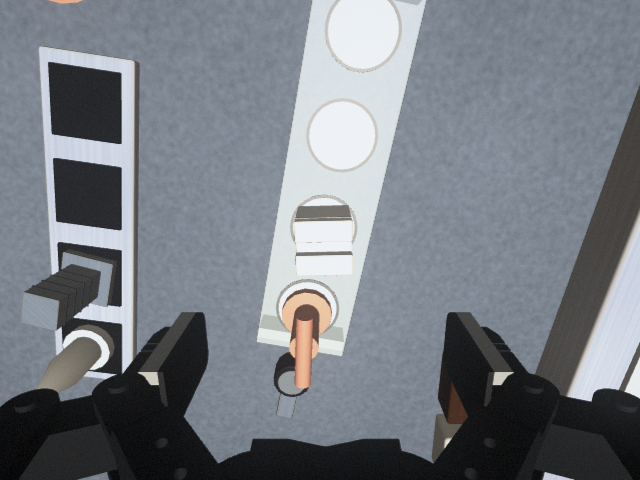

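The wrist view shows the block on its seat, top centred at (323,240) against (322,247) predicted (2–3 mm). The tbar is untouched. Now the bar.

Request:
{"op": "carry_out", "data": {
  "increments": [
    [[0, 0, 0], [0, 0, 0.9], 1],
    [[0, 0, 0], [0, 0, 0.9], 1],
    [[0, 0, 0], [0, 0, 0.9], 1],
    [[-0.46, -0.9, 0.1], [0, 0, 0], 1],
    [[-0.46, -0.9, 0.1], [0, 0, 0], 1],
    [[-0.46, -0.9, 0.1], [0, 0, 0], 1],
    [[-0.46, -0.9, 0.1], [0, 0, 0], 1],
    [[-0.46, -0.9, 0.1], [0, 0, 0], 1]
  ]
}}

```text
time_s: 16.47
ee_pos: [0.4949, -0.03, 0.1379]
eef_rot: [-0.0, 0.734, 0.679, -0.001]
contact_force: [0.5, -1.4, 1.1]
finger_gap: 1.001
grip_force: 0.0
```

Request:
{"op": "carry_out", "data": {
  "increments": [
    [[-0.46, -0.9, 0.1], [0, 0, 0], 1],
    [[0, 0, 0.1], [0, 0, 0], 1],
    [[0, 0, 0], [0, 0, 0], 1],
    [[0, 0, 0], [0, 0, 0], 1]
  ]
}}

```text
time_s: 16.8
ee_pos: [0.4692, -0.0407, 0.1331]
eef_rot: [-0.0, 0.734, 0.679, 0.0]
contact_force: [-0.7, 0.2, 0.6]
finger_gap: 0.999
grip_force: 0.0
```

```bash
python3 -c "
from h import *
go(.4688,-.042,.024,-4.5)
p=read_camera('wrist'); cv2.imwrite('pics/w5.png',p['pixels'][:,:,::-1])
print([(d['confidence'],w(p,d['at'],.013)) for d in finder.landmark_of(p,'bar')])
"
```

```text
t 16.8 pos [ 0.4692 -0.0407  0.1331] yaw -4.46 tilt [-0.      0.0004] gap 0.999 grip 0.0
  turn 0.01 shift [-0.05 -0.01  3.64] q [-0.77  0.16  0.87  1.94 -0.14  1.1   0.08]
[(0.71, array([ 0.46999793, -0.04038814]))]
```

View pics/w5.png

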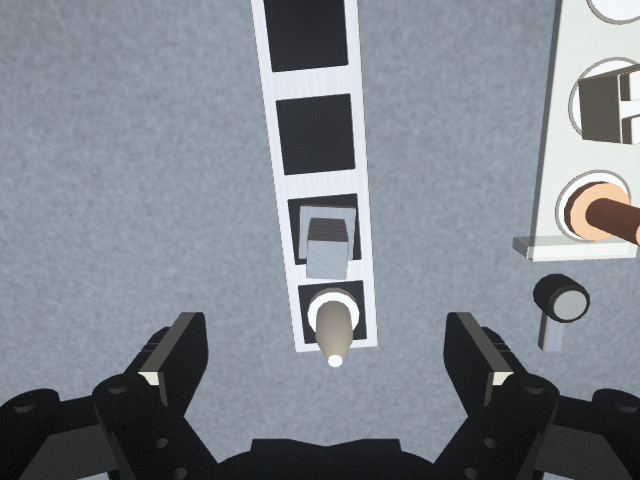

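The wrist view shows the bar square to the tool and centred between the fingers (foot (327,230)). Grasping it.

Request:
{"op": "carry_out", "data": {
  "increments": [
    [[-0.02, 0, 0.7], [0, 0, 0], 1],
    [[0, 0, 0.8], [0, 0, 0], 1],
    [[0, 0, 0.8], [0, 0, 0], 1],
    [[0, 0, 0.7], [0, 0, 0], 1],
    [[0, 0, 0.4], [0, 0, 0], 1],
    [[0, 0, 0.2], [0, 0, 0], 1],
    [[0, 0, 0], [0, 0, 0], 1]
  ]
}}

```text
time_s: 17.48
ee_pos: [0.4686, -0.0419, 0.0242]
eef_rot: [-0.0, 0.734, 0.679, -0.001]
contact_force: [0.3, 0.6, 0.9]
finger_gap: 1.004
grip_force: 0.0
```

Request:
{"op": "carry_out", "data": {
  "increments": [
    [[0, 0, 0], [0, 0, 0], 0.5],
    [[0, 0, 0], [0, 0, 0], 0.4],
    [[0, 0, 0], [0, 0, 0], 0.3],
    [[0, 0, 0], [0, 0, 0], 0.2],
    [[0, 0, 0], [0, 0, 0], 0],
    [[0, 0, 0], [0, 0, 0], 0],
    [[0, 0, 0], [0, 0, 0], 0],
    [[0, 0, 0], [0, 0, 0], 0]
  ]
}}

```text
time_s: 18.15
ee_pos: [0.4693, -0.0417, 0.0258]
eef_rot: [0.0, 0.734, 0.679, 0.001]
contact_force: [-0.7, 0.2, 6.6]
finger_gap: 0.262
grip_force: 29.3
```

```bash
python3 -c "
from h import *
go(.4688,-.042,.024,-4.5)"
```

```text
t 18.15 pos [ 0.4693 -0.0417  0.0258] yaw -4.48 tilt [0.0009 0.0006] gap 0.262 grip 29.3
  turn 0.0 shift [-0.01 -0.02  0.06] q [-0.66  0.36  0.8   2.05 -0.33  0.87  0.25]
```

Request:
{"op": "carry_out", "data": {
  "increments": [
    [[0, 0, -0.3], [0, 0, 0], 0],
    [[0, 0, -0.6], [0, 0, 0], 0],
    [[0, 0, -0.8], [0, 0, 0], 0],
    [[0, 0, -0.8], [0, 0, 0], 0],
    [[0, 0, -0.7], [0, 0, 0], 0],
    [[0, 0, -0.3], [0, 0, 0], 0],
    [[0, 0, 0], [0, 0, 0], 0],
    [[0, 0, 0], [0, 0, 0], 0]
  ]
}}

```text
time_s: 18.82
ee_pos: [0.4688, -0.0414, 0.1299]
eef_rot: [-0.0, 0.734, 0.679, 0.0]
contact_force: [0.1, 0.7, -0.9]
finger_gap: 0.256
grip_force: 29.6
```

```bash
python3 -c "
from h import *
go(.6385,.0907,.125,-4.5)"
```

```text
t 18.82 pos [ 0.4688 -0.0414  0.1299] yaw -4.45 tilt [0.0003 0.0008] gap 0.256 grip 29.6
  turn 0.01 shift [4.83 5.29 0.16] q [-0.78  0.17  0.89  1.95 -0.15  1.09  0.09]
```

Request:
{"op": "carry_out", "data": {
  "increments": [
    [[0.3, 0.3, 0], [0, 0, 0], 0],
    [[0.65, 0.7, 0], [0, 0, 0], 0],
    [[0.65, 0.7, 0], [0, 0, 0], 0],
    [[0.65, 0.7, 0], [0, 0, 0], 0],
    [[0.65, 0.7, 0], [0, 0, 0], 0],
    [[0.65, 0.7, 0], [0, 0, 0], 0],
    [[0.65, 0.7, 0], [0, 0, 0], 0],
    [[0.63, 0.75, 0], [0, 0, 0], 0]
  ]
}}

```text
time_s: 19.48
ee_pos: [0.6369, 0.0914, 0.1272]
eef_rot: [-0.001, 0.734, 0.679, -0.002]
contact_force: [0.4, 0.1, -0.2]
finger_gap: 0.257
grip_force: 29.6
```

Request:
{"op": "carry_out", "data": {
  "increments": [
    [[0, 0, 0], [0, 0, 0], 0],
    [[0, 0, 0.6], [0, 0, 0], 0],
    [[0, 0, 0.8], [0, 0, 0], 0],
    [[0, 0, 0.6], [0, 0, 0], 0],
    [[0, 0, 0.3], [0, 0, 0], 0],
    [[0, 0, 0], [0, 0, 0], 0],
    [[0, 0, 0], [0, 0, 0], 0]
  ]
}}

```text
time_s: 20.07
ee_pos: [0.6367, 0.09, 0.0602]
eef_rot: [-0.0, 0.734, 0.679, -0.001]
contact_force: [-0.3, -0.5, -2.0]
finger_gap: 0.253
grip_force: 29.9
```

```bash
python3 -c "
from h import *
go(.6385,.0907,.0428,-4.5)"
```

```text
t 20.07 pos [0.6367 0.09   0.0602] yaw -4.5 tilt [-0.002  -0.0008] gap 0.253 grip 29.9
  turn -0.0 shift [0.03 0.06 0.58] q [-0.68  0.65  0.72  1.55 -0.45  1.12  0.06]
```

Request:
{"op": "carry_out", "data": {
  "increments": [
    [[0.02, 0.03, 0.3], [0, 0, 0], 0],
    [[0, 0, 0.2], [0, 0, 0], 0],
    [[0, 0, 0.08], [0, 0, 0], 0],
    [[0, 0, 0.02], [0, 0, 0], 0],
    [[0, 0, 0], [0, 0, 0], 0],
    [[0, 0, 0], [0, 0, 0], 0]
  ]
}}

```text
time_s: 20.57
ee_pos: [0.6383, 0.0909, 0.0434]
eef_rot: [0.0, 0.734, 0.679, 0.0]
contact_force: [0.8, -0.1, -2.2]
finger_gap: 0.257
grip_force: 30.0
```

Request:
{"op": "carry_out", "data": {
  "increments": [
    [[0, 0, 0], [0, 0, 0], 0.35],
    [[0, 0, 0], [0, 0, 0], 0.5],
    [[0, 0, 0], [0, 0, 0], 0.75],
    [[0, 0, 0], [0, 0, 0], 1],
    [[0, 0, 0], [0, 0, 0], 1],
    [[0, 0, 0], [0, 0, 0], 1],
    [[0, 0, -0.3], [0, 0, 0], 1],
    [[0, 0, -0.5], [0, 0, 0], 1]
  ]
}}

```text
time_s: 21.23
ee_pos: [0.6369, 0.0908, 0.0662]
eef_rot: [-0.001, 0.734, 0.679, -0.001]
contact_force: [0.1, 0.5, 1.0]
finger_gap: 1.001
grip_force: 0.0
```

Request:
{"op": "carry_out", "data": {
  "increments": [
    [[0, 0, -0.7], [0, 0, 0], 1],
    [[0, 0, -0.8], [0, 0, 0], 1],
    [[0, 0, -0.9], [0, 0, 0], 1],
    [[0, 0, -0.6], [0, 0, 0], 1],
    [[0, 0, 0], [0, 0, 0], 1],
    [[0, 0, 0], [0, 0, 0], 1]
  ]
}}

```text
time_s: 21.73
ee_pos: [0.639, 0.0908, 0.1591]
eef_rot: [0.001, 0.734, 0.679, 0.001]
contact_force: [-0.6, -1.0, -0.7]
finger_gap: 1.001
grip_force: 0.0
```

```bash
python3 -c "
from h import *
go(.469,-.100,.135,0)
p=read_camera('wrist'); cv2.imwrite('pics/w6.png',p['pixels'][:,:,::-1])
for o,z in (('bar',.03),('block',.03),('cone',.013)): print(o,[(round(d['confidence'],2),w(p,d['at'],z)) for d in finder.landmark_of(p,o)])
print(px(p,(.6385,.0907,.03)))
"
```

```text
t 21.73 pos [0.639  0.0908 0.1591] yaw -4.49 tilt [0.0029 0.0008] gap 1.001 grip 0.0
  turn -0.9 shift [-6.36 -5.67  0.8 ] q [-0.71  0.56  0.77  1.44 -0.39  1.29  0.01]
bar [(0.69, array([0.63642455, 0.08983221]))]
block [(0.91, array([0.6386934 , 0.02874155]))]
cone [(0.35, array([0.46676629, 0.08302894])), (0.21, array([0.63650137, 0.08602167]))]
[323.79224759 227.36270668]
```

View pics/w6.png

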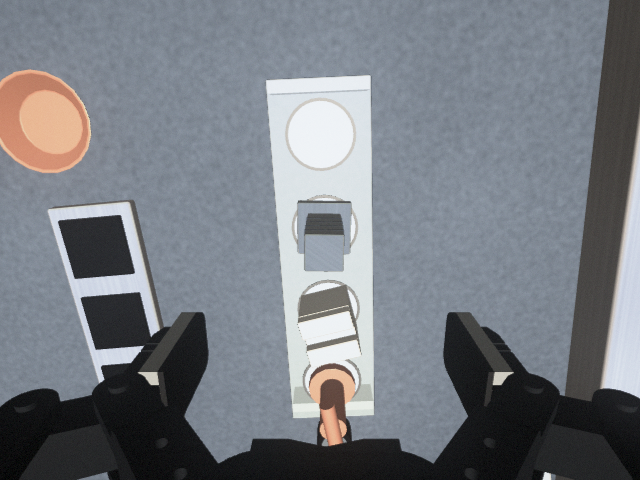

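The wrist view shows the bar standing centred on its seat (foot (324,228), predicted (324,227)), with the block and tbar still in place and the left-end seat empty at (321,134). Now the cone.

Request:
{"op": "carry_out", "data": {
  "increments": [
    [[0, 0, 0], [0, 0, -0.9], 1],
    [[-0.8, -0.71, 0.05], [0, 0, 0], 1],
    [[-0.8, -0.71, 0.05], [0, 0, 0], 1],
    [[-0.8, -0.71, 0.05], [0, 0, 0], 1],
    [[-0.8, -0.71, 0.1], [0, 0, 0], 1],
    [[-0.8, -0.71, 0.1], [0, 0, 0], 1],
    [[-0.8, -0.71, 0.1], [0, 0, 0], 1],
    [[-0.8, -0.71, 0.1], [0, 0, 0], 1]
  ]
}}

```text
time_s: 22.6
ee_pos: [0.4874, -0.0781, 0.1397]
eef_rot: [-0.001, 0.707, 0.707, -0.001]
contact_force: [0.5, -0.6, 0.2]
finger_gap: 1.001
grip_force: 0.0
```

Request:
{"op": "carry_out", "data": {
  "increments": [
    [[-0.8, -0.71, 0.1], [0, 0, 0], 1],
    [[0, 0, 0.1], [0, 0, 0], 1],
    [[0, 0, 0], [0, 0, 0], 1],
    [[0, 0, 0], [0, 0, 0], 1]
  ]
}}

```text
time_s: 22.93
ee_pos: [0.4678, -0.1007, 0.1344]
eef_rot: [-0.0, 0.707, 0.707, -0.0]
contact_force: [0.2, 0.8, -0.1]
finger_gap: 1.0
grip_force: 0.0
```

```bash
python3 -c "
from h import *
go(.469,-.100,.024,0)
p=read_camera('wrist'); cv2.imwrite('pics/w7.png',p['pixels'][:,:,::-1])
print([(d['confidence'],w(p,d['at'],.013)) for d in finder.landmark_of(p,'cone')])
"
```

```text
t 22.93 pos [ 0.4678 -0.1007  0.1344] yaw 0.02 tilt [-0.0006  0.0004] gap 1.0 grip 0.0
  turn 0.0 shift [0.02 0.04 3.68] q [-0.65  0.19  0.9   1.92 -0.16  1.1   0.31]
[]
```

View pics/w7.png

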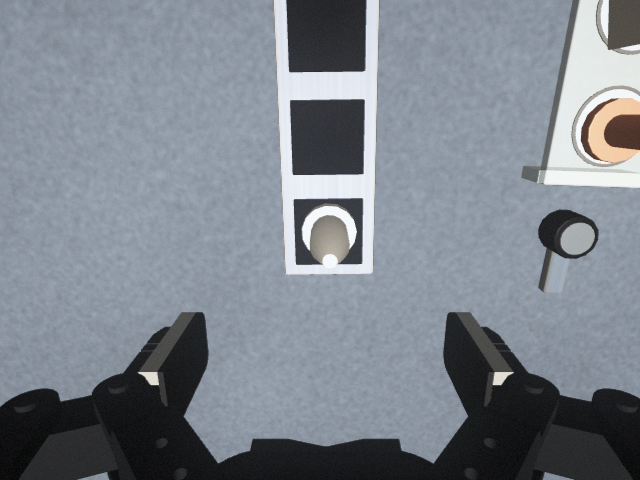

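The wrist view shows the cone alone on the last pad (foot centre (329,232)), centred between the fingers. Grasping it.

Request:
{"op": "carry_out", "data": {
  "increments": [
    [[0.02, 0.02, 0.7], [0, 0, 0], 1],
    [[0, 0, 0.8], [0, 0, 0], 1],
    [[0, 0, 0.8], [0, 0, 0], 1],
    [[0, 0, 0.7], [0, 0, 0], 1],
    [[0, 0, 0.4], [0, 0, 0], 1],
    [[0, 0, 0.24], [0, 0, 0], 1],
    [[0, 0, 0], [0, 0, 0], 1]
  ]
}}

```text
time_s: 23.62
ee_pos: [0.468, -0.1002, 0.0244]
eef_rot: [-0.001, 0.707, 0.708, -0.001]
contact_force: [-0.6, -0.0, 0.0]
finger_gap: 0.999
grip_force: 0.0
```

Request:
{"op": "carry_out", "data": {
  "increments": [
    [[0, 0, 0], [0, 0, 0], 0.5],
    [[0, 0, 0], [0, 0, 0], 0.4],
    [[0, 0, 0], [0, 0, 0], 0.3],
    [[0, 0, 0], [0, 0, 0], 0.2],
    [[0, 0, 0], [0, 0, 0], 0],
    [[0, 0, 0], [0, 0, 0], 0],
    [[0, 0, 0], [0, 0, 0], 0],
    [[0, 0, 0], [0, 0, 0], 0]
  ]
}}

```text
time_s: 24.28
ee_pos: [0.4689, -0.1005, 0.0262]
eef_rot: [0.0, 0.707, 0.707, 0.001]
contact_force: [-0.9, 0.7, 6.1]
finger_gap: 0.273
grip_force: 29.2
```

```bash
python3 -c "
from h import *
go(.469,-.100,.024,0)"
```

```text
t 24.28 pos [ 0.4689 -0.1005  0.0262] yaw 0.02 tilt [0.0009 0.0005] gap 0.273 grip 29.2
  turn 0.0 shift [0.02 0.   0.07] q [-0.54  0.38  0.81  2.02 -0.36  0.88  0.46]
```

Request:
{"op": "carry_out", "data": {
  "increments": [
    [[0, 0, -0.3], [0, 0, 0], 0],
    [[0, 0, -0.6], [0, 0, 0], 0],
    [[0, 0, -0.8], [0, 0, 0], 0],
    [[0, 0, -0.8], [0, 0, 0], 0],
    [[0, 0, -0.8], [0, 0, 0], 0],
    [[0, 0, -0.3], [0, 0, 0], 0],
    [[0, 0, 0], [0, 0, 0], 0],
    [[0, 0, 0], [0, 0, 0], 0]
  ]
}}

```text
time_s: 24.95
ee_pos: [0.4685, -0.1002, 0.1335]
eef_rot: [-0.0, 0.707, 0.707, 0.001]
contact_force: [-0.0, -0.3, -0.8]
finger_gap: 0.269
grip_force: 29.7
```

```bash
python3 -c "
from h import *
go(.6407,.1528,.125,0)"
```

```text
t 24.95 pos [ 0.4685 -0.1002  0.1335] yaw 0.05 tilt [0.0007 0.0008] gap 0.269 grip 29.7
  turn 0.01 shift [8.43 5.74 0.28] q [-0.66  0.19  0.91  1.93 -0.17  1.1   0.31]
```

Request:
{"op": "carry_out", "data": {
  "increments": [
    [[0.43, 0.3, 0], [0, 0, 0], 0],
    [[0.8, 0.54, 0], [0, 0, 0], 0],
    [[0.8, 0.54, 0], [0, 0, 0], 0],
    [[0.8, 0.54, 0], [0, 0, 0], 0],
    [[0.8, 0.54, 0], [0, 0, 0], 0],
    [[0.8, 0.54, 0], [0, 0, 0], 0],
    [[0.8, 0.54, 0], [0, 0, 0], 0]
  ]
}}

```text
time_s: 25.53
ee_pos: [0.5744, 0.0586, 0.1312]
eef_rot: [-0.001, 0.707, 0.707, -0.001]
contact_force: [1.5, -0.3, -0.2]
finger_gap: 0.27
grip_force: 29.7
```

Request:
{"op": "carry_out", "data": {
  "increments": [
    [[0.8, 0.54, 0], [0, 0, 0], 0],
    [[0.8, 0.54, 0], [0, 0, 0], 0],
    [[0.8, 0.54, 0], [0, 0, 0], 0],
    [[0.8, 0.58, 0], [0, 0, 0], 0],
    [[0, 0, 0], [0, 0, 0], 0],
    [[0, 0, 0], [0, 0, 0], 0]
  ]
}}

```text
time_s: 26.03
ee_pos: [0.6399, 0.1554, 0.13]
eef_rot: [-0.001, 0.706, 0.709, -0.002]
contact_force: [-0.8, -0.3, -1.1]
finger_gap: 0.263
grip_force: 29.7
```

Request:
{"op": "carry_out", "data": {
  "increments": [
    [[0, 0, 0.6], [0, 0, 0], 0],
    [[0, 0, 0.8], [0, 0, 0], 0],
    [[0, 0, 0.7], [0, 0, 0], 0],
    [[0, 0, 0.3], [0, 0, 0], 0],
    [[0, 0, 0], [0, 0, 0], 0],
    [[0, 0, 0], [0, 0, 0], 0]
  ]
}}

```text
time_s: 26.53
ee_pos: [0.6402, 0.1518, 0.0611]
eef_rot: [-0.0, 0.707, 0.707, -0.001]
contact_force: [0.2, 0.6, -0.2]
finger_gap: 0.268
grip_force: 29.7
```

```bash
python3 -c "
from h import *
go(.6407,.1528,.0432,0)"
```

```text
t 26.53 pos [0.6402 0.1518 0.0611] yaw -0.03 tilt [-0.0014 -0.0007] gap 0.268 grip 29.7
  turn -0.01 shift [0.03 0.02 0.6 ] q [-0.75  0.67  0.69  1.5  -0.45  1.14  0.03]
```

Request:
{"op": "carry_out", "data": {
  "increments": [
    [[0.02, 0.01, 0.3], [0, 0, 0], 0],
    [[0, 0, 0.2], [0, 0, 0], 0],
    [[0, 0, 0.08], [0, 0, 0], 0],
    [[0, 0, 0.03], [0, 0, 0], 0],
    [[0, 0, 0], [0, 0, 0], 0],
    [[0, 0, 0], [0, 0, 0], 0]
  ]
}}

```text
time_s: 27.03
ee_pos: [0.641, 0.153, 0.0434]
eef_rot: [0.0, 0.707, 0.707, 0.0]
contact_force: [-0.0, 0.5, -1.0]
finger_gap: 0.265
grip_force: 29.8
```

Request:
{"op": "carry_out", "data": {
  "increments": [
    [[0, 0, 0], [0, 0, 0], 0.35],
    [[0, 0, 0], [0, 0, 0], 0.5],
    [[0, 0, 0], [0, 0, 0], 0.75],
    [[0, 0, 0], [0, 0, 0], 1],
    [[0, 0, 0], [0, 0, 0], 1],
    [[0, 0, 0], [0, 0, 0], 1],
    [[0, 0, -0.3], [0, 0, 0], 1],
    [[0, 0, -0.5], [0, 0, 0], 1]
  ]
}}

```text
time_s: 27.7
ee_pos: [0.6396, 0.1528, 0.0662]
eef_rot: [-0.001, 0.707, 0.707, -0.001]
contact_force: [-0.3, 0.3, 1.2]
finger_gap: 1.002
grip_force: 0.0
```

Request:
{"op": "carry_out", "data": {
  "increments": [
    [[0, 0, -0.7], [0, 0, 0], 1],
    [[0, 0, -0.8], [0, 0, 0], 1],
    [[0, 0, -0.9], [0, 0, 0], 1],
    [[0, 0, -0.6], [0, 0, 0], 1],
    [[0, 0, 0], [0, 0, 0], 1],
    [[0, 0, 0], [0, 0, 0], 1]
  ]
}}

```text
time_s: 28.2
ee_pos: [0.6417, 0.1529, 0.1592]
eef_rot: [0.001, 0.707, 0.707, 0.001]
contact_force: [-0.3, 0.3, 0.3]
finger_gap: 0.999
grip_force: 0.0
```

Request:
{"op": "carry_out", "data": {
  "increments": [
    [[0.9, 0, -0.3], [0, 0, 0], 1],
    [[0.9, 0, -0.3], [0, 0, 0], 1],
    [[0.9, 0, 0], [0, 0, 0], 1],
    [[0.9, 0, 0], [0, 0, 0], 1],
    [[0, 0, 0], [0, 0, 0], 1],
    [[0, 0, 0], [0, 0, 0], 1]
  ]
}}

```text
time_s: 28.7
ee_pos: [0.6395, 0.2637, 0.1734]
eef_rot: [-0.001, 0.705, 0.709, -0.001]
contact_force: [0.8, -0.5, 0.7]
finger_gap: 0.998
grip_force: 0.0
```

```bash
python3 -c "
from h import *
go(.6407,.1528,.0432,0)
S={'tbar':(.6342,-.0334),'block':(.6363,.0286),'bar':(.6385,.0907),'cone':(.6407,.1528)}
for n in ('top','side'):
    p=read_camera(n); a=p['pixels'][130:370,180:500]; cv2.imwrite('pics/end_%s.png'%n,cv2.resize(a,None,fx=2.2,fy=2.2)[:,:,::-1])
    for o in S: print(n,o,[np.round((w(p,d['at'],.03)-S[o])*1000,1).tolist()+[round(d['confidence'],2)] for d in finder.landmark_of(p,o)[:2]])
    print('dish',[w(p,d['at'],0) for d in finder.landmark_of(p,'dish')[:1]])
"
```

```text
t 28.7 pos [0.6395 0.2637 0.1734] yaw 0.26 tilt [-0.0026 -0.0005] gap 0.998 grip 0.0
  turn 0.05 shift [-3.7   0.04  4.34] q [-0.87  0.65  0.72  1.26 -0.41  1.38 -0.17]
top tbar [[0.1, -3.2, 0.88], [-182.4, 201.9, 0.27]]
top block [[-3.7, -3.1, 0.81]]
top bar [[-1.4, 2.0, 0.96], [-174.6, -133.0, 0.47]]
top cone [[-0.6, 1.1, 0.97]]
dish [array([0.45806236, 0.17548693])]
side tbar [[-4.3, -5.9, 0.89]]
side block [[-11.1, -7.7, 0.66]]
side bar [[-3.5, -2.9, 0.56]]
side cone [[-5.4, -11.0, 0.86], [-191.2, -272.5, 0.64]]
dish [array([0.45582007, 0.17234432])]
```

View pics/end_side.png

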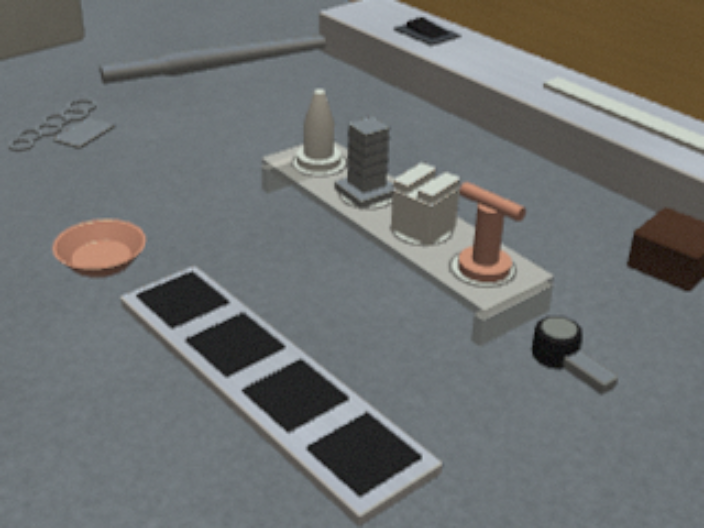

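The side view shows all four stands upright and centred on their seats: cone (320,155), bar (368,185), block (425,215) and tbar (485,262). The dish hasn't moved and the gripper is clear.

```bash
python3 -c "
from rig import r
print(r.sign_off())"
```

```text
the job is handed in; nothing more can be done
None
```

I moved all four ring stands onto the riser in reverse order (cone, bar, block, tbar from the left), upright in the middle of their seats with the dish unmoved, and handed the job in at about 29 s; the hand-in returned no verdict.

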